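# Open a pipework assembly's stop valve and cock for its pressure test

## Task

This pipework goes to its pressure test with both valves open. With the outlet cock still shut, wind the red handwheel of the main valve out, anticlockwise from above, letting your hand rise with the stem, until the valve is fully open and you feel it come up snug on its back seat: nipped up as by hand, so that it stays there, but never forced. Then swing the blue lever of the cock round until it is fully home in line with the pipe, and let go; leave the screwdriver, tape measure, bottle and marker round the pipework as they are.

Things in the scene. Friction and masses are not known exactly. Their poses are not given: they have to be found in the camera images.
- pipework: The assembly, fixed to the bench: grey plate 130 x 370 mm on wooden battens, top 28 mm up, carrying a 21 mm steel pipe along its y, axis 72 mm up, with fittings to 197 mm either way. Origin: at bench level under the plate's centre. Main valve axis upright at x 0, y +60 mm; cock pivot upright at x 0, y -85 mm; between them, at y -20 mm, a 43 mm dial gauge reaching to x -49 mm, top 94 mm up.
- handwheel: Red handwheel, 64 mm across the rim, rim 10 mm thick, white mark on one of 5 spokes. Origin: on the valve's axis at mid-rim, 160 to 162 mm above the bench at the start; z up. Anticlockwise opens it and raises it 20 mm a turn (3.2 mm per rad). Stem 10 mm thick below it. The thread's drag is 0.15 N m (more when fast) and holds it where it is left. Fully open after 2.4 to 4.6 rad from the start.
- bonnet: Brass bonnet and gland nut of the main valve, on its axis; origin 102 mm above the bench, top 30 mm higher, radius 20 mm. Inside, unseen, the stem's collar meets the back seat, whose height differs each time. From there the torque to turn the wheel climbs by about 0.1 N m, and the press on the seat by about 30 N, per 0.1 rad. 30 N is snug, over 120 N is forced. Let go, it keeps most of that press.
- cock_lever (a joint): Angle of the cock's lever about its upright pivot: 0 shut (lever across the pipe, pointing to the pipework's -x), growing anticlockwise from above to 1.571 at its stop, open (lever in line with the pipe, pointing to the pipework's -y). Drag 0.20 N m; it stays where it is left.
- lever_grip (a point): Grip point in the blue lever sleeve, 70 mm from the pivot, 112 mm above the bench. The sleeve is 14.5 mm wide, 11 mm high and 70 mm long (27 to 97 mm from the pivot). Free below it down to the pipe's top, 83 mm up, and the pipe support's top, 86 mm up.
- screwdriver: Screwdriver with red handle, 208 x 25 x 25 mm, lying in front of the pipework. Origin: centre of its underside. Leave alone.
- tape: Yellow tape measure, 68 x 80 x 31 mm, lying behind the pipework. Origin: centre of its underside. Leave alone.
- paste_bottle: Small brown bottle with red cap, 30 mm thick, 72 mm tall, standing behind the pipework. Origin: centre of its foot. Leave alone.
- marker: Yellow paint marker, 124 x 15 x 16 mm, lying off the pipework's +y end. Origin: centre of its underside. Leave alone.

How it is judged:
By the outcome, as a careful person would: the job done as asked, in the order asked, and still so for the second after the job is handed in, with the robot touching nothing.
It also fails if it takes over 72 s, if anything falls off the work surface, if the arm or the gripper's body presses on something with over 40 N, if the wrist force passes 120 N, or if a joint passes its speed limit or range.

## Robot

A 7-joint arm with a two-finger parallel gripper is mounted at the origin on a cart in front of the work surface, level with it; the furniture and walls round the work are solid. World frame = base frame: x ahead of the robot, y to its left, z up, the work surface at z = 0. Lengths are in m, angles in rad, forces in N, time in s.
With the tool pointing down it reaches from about 0.375 to 0.925 m from the base axis. Payload 3.1 kg.
Tool frame: the origin (TCP) lies at the very end of the fingers, on their centre line; the grasp point (between the pads) lies 19 mm behind it; z points along the fingers, y is the line along which they close (so a half turn about z gives the same grasp; the last joint's range is limited). The gripper opens to 85 mm and grips with 20 to 120 N. Pads are 22 mm wide; open, the fingers measure 114 mm over their backs; the gripper's body (76 mm by 85 mm) begins 54 mm behind the grasp point. The pads swing forward as they close: fully open they stand 13 mm farther back than shut.
Start: joints at [-1.438, 0.383, 0.044, 1.598, -0.018, 1.161, -0.05], TCP at [0.149, 0.633, 0.231] pointing down, gripper open.
Joint ranges: [-2.61, 2.61], [-0.41, 2.15], [-1.48, 1.57], [0, 2.5], [-1.57, 4.71], [0.05, 1.97], [-2.85, 2.85]. Speed limits (rad/s): [2.79, 2.79, 3.14, 3.14, 3.14, 3.14, 3.14].

## Interface

Orientations are given as a rotation vector (axis times angle).
In Python, from plant import robot gives the robot as it stands. The module is installed in compiled form; this text tells all that it offers.
- The arm moves only by the tool step_arm, never from a script. Its argument "steps" is a list that holds one entry, the list of rows, each a list of 4 numbers: the shift along the tool's x, y, z in units of 50 mm (1.0 is 50 mm), then the turn about the tool's z in units of 5 degrees (1.0 is 5 degrees). In form: [[[tx, ty, tz, twist], ...]]. A call has 1 to 8 rows; each row is the pose to reach, as a shift and turn from the pose commanded when the call began, along the tool's axes at that moment; what a row does not reach only later rows make up. A row lasts 1/10 s, in which the tool goes at most 50 mm and 8.59 degrees, less where a joint would pass 70% of its speed; a pose out of reach is approached as far as the arm can. A call with a gripper value outside its range is refused whole. "jaw" is the opening, from 0 (shut) to 1 (fully open), set as the call begins (left out, the last holds). The fingers move at their own pace and stop on an object; "force" is the grip in N (left out, the last holds). Time passes only in rows, so rows that repeat a pose let the fingers close. It gives the time, the measured TCP pose, the force, the opening and the grip force at its end, in the units of the state.
- robot.state(): the state, without advancing time (a new reading comes with each control period).
- robot.read_camera(name): name is "scene" or "top"; returns a dict with "image" (400x640x3 uint8, red, green, blue), "mtx" (3x3 intrinsics, pixels), "R" (3x3) and "t" (3): a world point X has camera coordinates R X + t. Camera axes: x right, y down, z forward; pixel columns grow to the right and rows downward; lengths in m; the calibration is good to about 2 mm. A picture is of the moment at which its call begins. There is no depth.
- robot.sign_off(): hands the job in; it is judged then, once.
The state is a dict: "time_s": time; "joints": joint angles; "qd": joint speeds; "joint_torque": joint torques, N m; "ee_pos": TCP position; "orientation": TCP orientation; "contact_force": force on the tool from outside, world axes, zero at the start; "ft_torque": the same for the moment, N m; "finger_gap": finger opening in m; "grasp_force": force on a finger pad.
Only numpy, scipy, OpenCV 4.12 (cv2) and the standard library are available. Lean on these libraries where they do the work, as an engineer would, in place of code of your own. Each camera call takes 0.05 s, during which the arm holds its last target. There are 200 camera calls.

## Working session

There is one attempt and no reset: what is moved stays moved. The work goes in short steps, Python scripts to look and compute and a tool call to move; the robot and the scene stay as the last step left them, time stands still between calls to the robot, and variables do not carry over. Pictures are saved under pics/ and viewed, at most 10 in all, crops included, and the job is handed in when it is done.

Besides the shell and the picture viewer there is one more tool, called after "Request:" as a command line: name --argument value ..., lists and objects as JSON in quotes. step_arm: Moves the arm, as the interface text tells. Its arguments: {"type":"object","properties":{"steps":{"type":"array"},"jaw":{"type":"number"},"force":{"type":"number"}},"required":["steps"]}

```bash
mkdir -p pics; python3 - <<'E'
from plant import robot
import cv2
s=robot.state()
for k,v in s.items(): print(k,v)
for n in("scene","top"):
    c=robot.read_camera(n); cv2.imwrite(f"pics/{n}0.png",c["image"][:,:,::-1]); print(n,c["mtx"].tolist(),c["R"].tolist(),c["t"].tolist())
E
```

```text
time_s 0.0
joints [-1.43778206  0.38381267  0.04382854  1.59962332 -0.01791979  1.16122043
 -0.04987981]
qd [ 6.56913461e-04  2.14467141e-03 -1.89369831e-04  7.01633588e-04
 -4.10127708e-04  8.73156508e-04  4.01761007e-05]
joint_torque [ 9.43496161e-05 -4.33453023e+01  1.02464676e+00 -2.49513674e+01
  1.05578767e-02  1.13253875e-02  8.99730338e-06]
ee_pos [0.14847664 0.63181509 0.22987866]
orientation [-0.36158602 -3.1205249   0.00418588]
contact_force [ 0.33030753 -0.60342452  1.00314111]
ft_torque [ 0.03720564  0.00653101 -0.02761534]
grasp_force 0.0
finger_gap 0.08511530055296669
scene [[415.8707688864918, 0.0, 322.8033782890041], [0.0, 415.8707688864918, 196.8743365195912], [0.0, 0.0, 1.0]] [[-0.7576272986749196, -0.6526836926096855, -0.0022076466949201108], [-0.4711820122053703, 0.5492766673076225, -0.690132345369734], [0.45165073638447917, -0.5218229011387071, -0.7236798132948996]] [0.5896385675142332, 0.25832639900200166, 0.7994887923456053]
top [[491.55436531211194, 0.0, 313.26839529659264], [0.0, 491.55436531211194, 193.36693878547848], [0.0, 0.0, 1.0]] [[-0.062230678855302916, -0.9980502159169442, -0.004807194332397333], [-0.9749614596932543, 0.061819904958548826, -0.21360817274560115], [0.21348886322711713, -0.008606152395656331, -0.9769075900098925]] [0.21262059859387303, 0.5950783571762219, 1.036712428314388]
```

View pics/scene0.png

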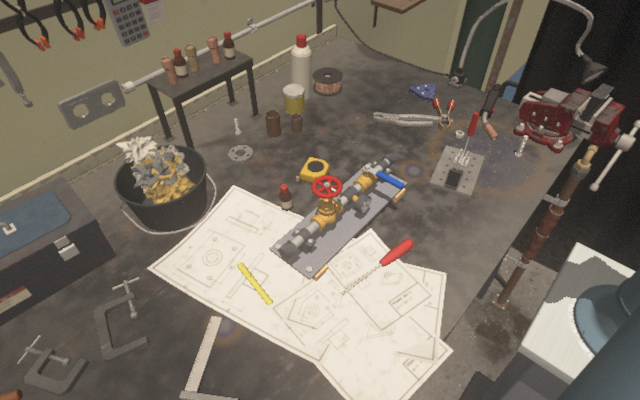

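View pics/top0.png

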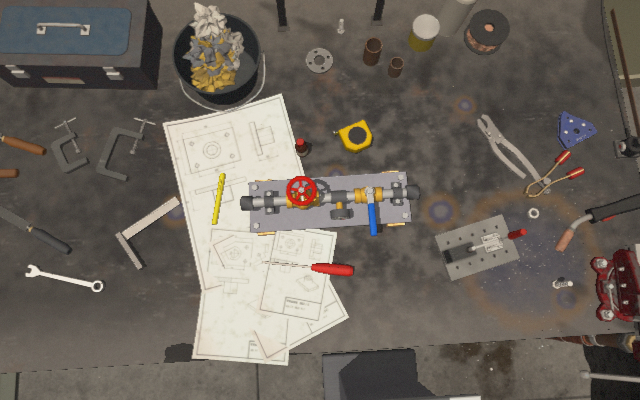

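```bash
cat > h.py <<'E'
import numpy as np, cv2
from plant import robot
def ray(c,px):
    C=-c["R"].T@c["t"]; d=c["R"].T@np.linalg.inv(c["mtx"])@np.array([px[0],px[1],1.]); return C,d/np.linalg.norm(d)
def atz(c,px,z):
    C,d=ray(c,px); return C+d*(z-C[2])/d[2]
def tri(cs,ps):
    A=np.zeros((3,3));b=np.zeros(3)
    for c,p in zip(cs,ps):
        C,d=ray(c,p);P=np.eye(3)-np.outer(d,d);A+=P;b+=P@C
    return np.linalg.solve(A,b)
def mask(c,lo,hi,roi):
    h=cv2.cvtColor(c["image"],cv2.COLOR_RGB2HSV); m=cv2.inRange(h,lo,hi)
    if lo[0]==0: m|=cv2.inRange(h,(172,lo[1],lo[2]),(180,255,255))
    k=np.zeros_like(m);x0,y0,x1,y1=roi;k[y0:y1,x0:x1]=m[y0:y1,x0:x1];return k
E
python3 - <<'E'
from h import *
T=robot.read_camera("top");S=robot.read_camera("scene")
out=[]
for c,r,b in((T,(280,170,325,212),(362,195,385,245)),(S,(305,170,345,202),(370,165,412,195))):
    m=mask(c,(0,150,90),(8,255,255),r);p=np.argwhere(m)[:,::-1]
    e=cv2.fitEllipse(cv2.convexHull(p.astype(np.int32)))
    m=mask(c,(100,120,50),(125,255,255),b);q=np.argwhere(m)[:,::-1].astype(np.float32)
    rect=cv2.minAreaRect(q);out.append((e[0],q.mean(0)));print(e,rect,q.mean(0),len(p),len(q))
print("wheel tri",tri((T,S),[o[0] for o in out]),"at z",[atz(c,o[0],.161) for c,o in zip((T,S),out)])
print("lever tri",tri((T,S),[o[1] for o in out]),[atz(c,o[1],.114) for c,o in zip((T,S),out)])
for p in((249,182),(408,172),(411,223),(250,232)):print(p,atz(T,p,.028))
for n,c,(x0,y0,x1,y1) in(("a",T,(235,160,435,290)),("b",S,(260,140,430,290))):
    cv2.imwrite(f"pics/{n}1.png",cv2.resize(c["image"][y0:y1,x0:x1,::-1],None,fx=3.8,fy=3.8,interpolation=2))
E
```

```text
((301.0596618652344, 190.26956176757812), (29.926807403564453, 30.312705993652344), 87.06780242919922) ((372.0099182128906, 219.09901428222656), (32.23920440673828, 6.9652605056762695), 84.2894058227539) [372.11365 219.3    ] 483 220
((326.4661560058594, 186.22666931152344), (22.545270919799805, 30.031044006347656), 90.12976837158203) ((389.6307678222656, 179.18577575683594), (29.055545806884766, 5.824655055999756), 28.300756454467773) [389.65454 179.2303 ] 400 165
wheel tri [0.59498866 0.20036522 0.15893115] at z [array([0.59427392, 0.20020563, 0.161     ]), array([0.59391813, 0.20203543, 0.161     ])]
lever tri [0.53327475 0.0543281  0.11070746] [array([0.53265224, 0.05469966, 0.114     ]), array([0.53172819, 0.05744409, 0.114     ])]
(249, 182) [0.65184094 0.32235079 0.028     ]
(408, 172) [ 0.65230789 -0.0496469   0.028     ]
(411, 223) [ 0.53197648 -0.0440432   0.028     ]
(250, 232) [0.53443752 0.32410145 0.028     ]
```

View pics/a1.png

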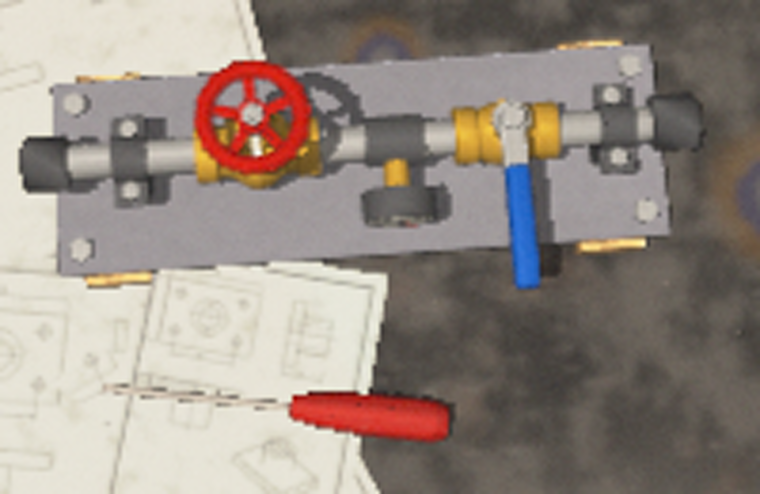

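View pics/b1.png

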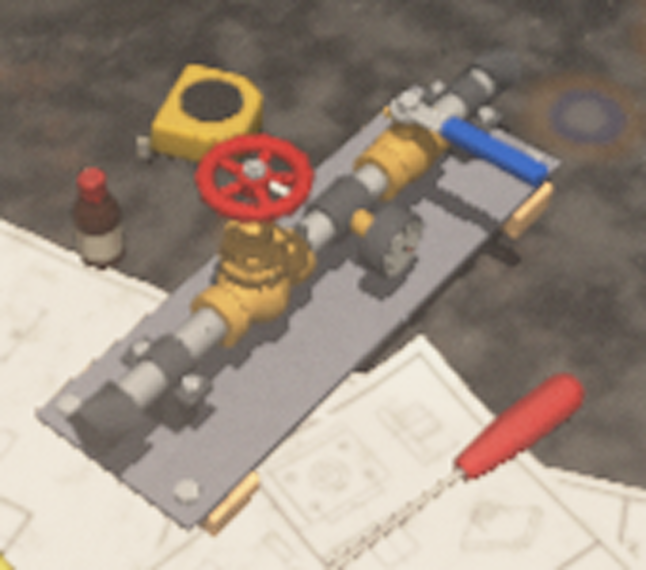

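Request:
step_arm --steps '[[[-0.4,-0.24,0,1.2],[-1.06,-0.64,0,2.6],[-1.72,-1.04,0,4],[-2.4,-1.44,0,5.4],[-3.06,-1.84,0,6.8],[-3.72,-2.24,0,8.2],[-4.4,-2.64,0,9.6],[-5,-3,0,11]]]' --jaw 1 --force 60

```text
time_s: 1.0
ee_pos: [0.3592, 0.4276, 0.2313]
orientation: [1.77, 2.595, -0.0]
contact_force: [0.1, 0.2, 0.7]
finger_gap: 0.0854
grasp_force: 0.0
```

```bash
cat >> h.py <<'E'
from scipy.spatial.transform import Rotation as Ro
def st(goal=None):
    s=robot.state();R=Ro.from_rotvec(s["orientation"]).as_matrix();p=np.array(s["ee_pos"])
    np.set_printoptions(precision=4,suppress=True)
    print("t",s["time_s"],"q",s["joints"],"\np",p,"xaxis",R[:,0],"z",R[:,2],"yaw",np.degrees(np.arctan2(R[1,0],R[0,0])))
    print("F",s["contact_force"],"M",s["ft_torque"],"gap",s["finger_gap"],"grip",s["grasp_force"])
    if goal is not None: print("units",R.T@(np.array(goal)-p)/.05)
E
python3 -c "
from h import *
st((.594,.2005,.23))"
```

```text
t 1.0 q [-1.2242  0.2132  0.3165  1.834  -0.0734  1.1058 -0.5076] 
p [0.3592 0.4276 0.2313] xaxis [-0.3652  0.9309 -0.0003] z [ 0.0002 -0.0002 -1.    ] yaw 111.41851906357462
F [0.1187 0.2309 0.6809] M [ 0.0103 -0.0207 -0.0092] gap 0.08540489461385709 grip 0.0
units [-5.9436  2.7124  0.0271]
```

Request:
step_arm --steps '[[[-0.6,0.28,0,1.6],[-1.4,0.64,0,3.2],[-2.2,1,0,4.8],[-3,1.36,0,6.4],[-3.8,1.72,0,8],[-4.6,2.1,0,9.6],[-5.3,2.42,0,11.2],[-5.94,2.71,0,12.8]]]'

```text
time_s: 1.8
ee_pos: [0.595, 0.2021, 0.2313]
orientation: [2.876, 1.262, 0.0]
contact_force: [-0.2, -0.3, -0.6]
finger_gap: 0.0855
grasp_force: 0.0
```

Request:
step_arm --steps '[[[0,0,0,1.6],[0,0,0,3.2],[0,0,0,4.8],[0,0,0,6.4],[0,0,0,8],[0,0,0,9.6],[0,0,0,11.2],[0,0,0,12.8]]]'

```text
time_s: 2.6
ee_pos: [0.5935, 0.2043, 0.231]
orientation: [3.109, -0.452, -0.001]
contact_force: [-0.0, -0.2, 0.7]
finger_gap: 0.0855
grasp_force: 0.0
```

```bash
python3 -c "
from h import *
st((.594,.2005,.138))"
```

```text
t 2.6 q [-1.0559  0.4504  0.8613  1.6852 -0.366   1.1767 -1.9597] 
p [0.5935 0.2043 0.231 ] xaxis [ 0.9587 -0.2845 -0.0005] z [-0.0006 -0.     -1.    ] yaw -16.526816124270237
F [-0.0314 -0.2279  0.7056] M [0.0107 0.0234 0.0326] gap 0.08550744498860727 grip 0.0
units [0.0325 0.0686 1.8598]
```

Request:
step_arm --steps '[[[0.03,0.06,0,1.5],[0.03,0.06,0,3],[0.03,0.06,0,4.5],[0.03,0.06,0,6],[0.03,0.06,0,7],[0.03,0.06,0,7]]]'

```text
time_s: 3.2
ee_pos: [0.594, 0.201, 0.2308]
orientation: [2.833, -1.357, -0.0]
contact_force: [0.3, 0.3, 0.2]
finger_gap: 0.0853
grasp_force: 0.0
```

```bash
python3 - <<'E'
from h import *
st((.594,.2005,.138))
T=robot.read_camera("top");S=robot.read_camera("scene")
a=cv2.resize(T["image"][130:260,230:400,::-1],None,fx=2.3,fy=2.3,interpolation=2)
b=cv2.resize(S["image"][100:230,250:420,::-1],None,fx=2.3,fy=2.3,interpolation=2)
cv2.imwrite("pics/c.png",np.hstack([a,b]))
E
```

```text
t 3.2 q [-1.1375  0.5043  0.9982  1.6897 -0.4504  1.1991 -2.4912] 
p [0.594  0.201  0.2308] xaxis [ 0.6268 -0.7791  0.0001] z [-0.0006 -0.0007 -1.    ] yaw -51.18233779978081
F [0.3406 0.2924 0.175 ] M [-0.0102 -0.009   0.0146] gap 0.0852910315625804 grip 0.0
units [0.0077 0.0056 1.8561]
```

View pics/c.png

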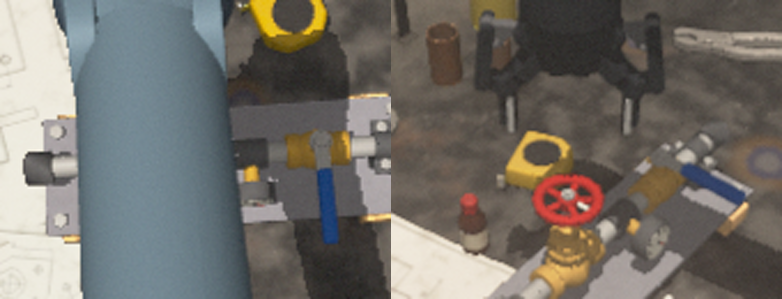

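The scene half shows the open fingers (at about 512 and 628 px, crop) straddling the wheel centre (568, 200) from above. I'll descend onto it.

Request:
step_arm --steps '[[[0,0,0.25,0],[0,0,0.55,0],[0,0,0.85,0],[0,0,1.15,0],[0,0,1.4,0],[0,0,1.65,0],[0,0,1.85,0],[0,0,1.85,0]]]'

```text
time_s: 4.1
ee_pos: [0.5931, 0.2005, 0.1368]
orientation: [2.831, -1.357, -0.003]
contact_force: [-0.9, 0.1, 1.6]
finger_gap: 0.0854
grasp_force: 0.0
```

Request:
step_arm --steps '[[[0,0,0,0],[0,0,0,0],[0,0,0,0],[0,0,0,0],[0,0,0,0],[0,0,0,0],[0,0,0,0],[0,0,0,0]]]' --jaw 0.6 --force 60

```text
time_s: 4.9
ee_pos: [0.5951, 0.2008, 0.14]
orientation: [-2.832, 1.357, -0.001]
contact_force: [-1.7, 0.1, 5.8]
finger_gap: 0.0617
grasp_force: 65.1
```

```bash
python3 -c "
from h import *
st((.594,.2005,.138))
S=robot.read_camera('scene')
cv2.imwrite('pics/d.png',cv2.resize(S['image'][120:230,260:400,::-1],None,fx=4,fy=4,interpolation=2))"
```

```text
t 4.9 q [-1.076   0.6008  0.9174  1.764  -0.5442  1.0509 -2.4269] 
p [0.5951 0.2008 0.14  ] xaxis [ 0.6263 -0.7796  0.0002] z [ 0.0014  0.0009 -1.    ] yaw -51.22326352799164
F [-1.6808  0.1338  5.7567] M [-0.0918  0.2988 -0.0089] gap 0.06166067861475281 grip 65.14716982841492
units [-0.0085  0.0214  0.0402]
```

View pics/d.png

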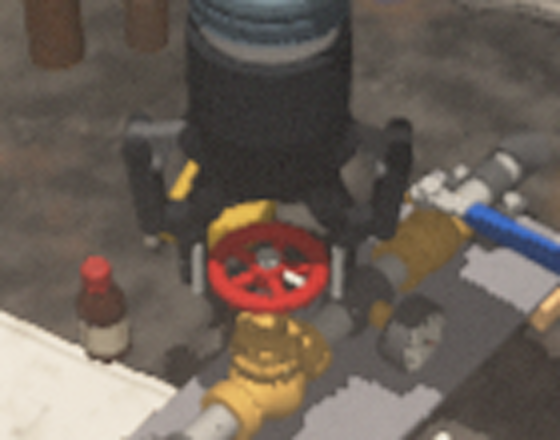

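Both pads hold the rim either side (194 and 338 px, crop), with the white mark at (292, 277). Next I'll start winding.

Request:
step_arm --steps '[[[0,0,-0.0056,-1],[0,0,-0.0112,-2],[0,0,-0.0168,-3],[0,0,-0.0224,-4],[0,0,-0.028,-5],[0,0,-0.0336,-6],[0,0,-0.0392,-7],[0,0,-0.0448,-8]]]'

```text
time_s: 5.75
ee_pos: [0.5954, 0.2013, 0.1422]
orientation: [-3.125, 0.303, -0.003]
contact_force: [-0.3, -0.2, 3.9]
finger_gap: 0.0619
grasp_force: 65.3
```

```bash
python3 -c "
from h import *
st()"
```

```text
t 5.75 q [-0.9722  0.5331  0.7587  1.758  -0.4245  1.0185 -1.8198] 
p [0.5954 0.2013 0.1422] xaxis [ 0.9814 -0.1921  0.0018] z [ 0.0022  0.0018 -1.    ] yaw -11.07688001984491
F [-0.3262 -0.188   3.8959] M [ 0.0679  0.146  -0.1667] gap 0.061913641637624105 grip 65.29799580574036
```

Request:
step_arm --steps '[[[0,0,-0.0056,-1],[0,0,-0.0112,-2],[0,0,-0.0168,-3],[0,0,-0.0224,-4],[0,0,-0.028,-5],[0,0,-0.0336,-6],[0,0,-0.0392,-7],[0,0,-0.0448,-8]]]'

```text
time_s: 6.55
ee_pos: [0.5953, 0.2019, 0.1445]
orientation: [-3.04, -0.784, -0.004]
contact_force: [-0.2, 0.3, 4.1]
finger_gap: 0.0622
grasp_force: 65.2
```

Request:
step_arm --steps '[[[0,0,-0.0056,-1],[0,0,-0.0112,-2],[0,0,-0.0168,-3],[0,0,-0.0224,-4],[0,0,-0.028,-5],[0,0,-0.0336,-6],[0,0,-0.0392,-7],[0,0,-0.0448,-8]]]'

```text
time_s: 7.35
ee_pos: [0.5949, 0.2022, 0.1467]
orientation: [-2.589, -1.777, -0.004]
contact_force: [-1.4, 1.1, 4.0]
finger_gap: 0.0621
grasp_force: 65.3
```

```bash
python3 -c "
from h import *
st()"
```

```text
t 7.35 q [-0.7501  0.4543  0.4538  1.7448 -0.2342  0.9937 -0.5755] 
p [0.5949 0.2022 0.1467] xaxis [0.3594 0.9332 0.0031] z [ 0.0013  0.0028 -1.    ] yaw 68.93899395206077
F [-1.3786  1.1076  3.9761] M [ 0.3496  0.3234 -0.2087] gap 0.0621179899247099 grip 65.26975750923157
```

Request:
step_arm --steps '[[[0,0,-0.0028,-0.5],[0,0,-0.0056,-1],[0,0,-0.0084,-1.5],[0,0,-0.0112,-2],[0,0,-0.014,-2.5],[0,0,-0.0168,-3],[0,0,-0.0196,-3.5]]]'

```text
time_s: 8.05
ee_pos: [0.5946, 0.2022, 0.1476]
orientation: [-2.29, -2.149, -0.004]
contact_force: [-1.1, 0.2, 4.4]
finger_gap: 0.0617
grasp_force: 65.3
```

```bash
cat > m.py <<'E'
from h import *
s=robot.state();R=Ro.from_rotvec(s["orientation"]).as_matrix()
M=np.array(s["ft_torque"]);F=np.array(s["contact_force"])
print(s["time_s"],"Mz %.3f"%M[2],"Mz about axis %.3f"%(M[2]-np.cross(np.array([.5945,.2015,0])-np.array(s["ee_pos"]),F)[2]),"F",F.round(1),"yaw %.1f"%np.degrees(np.arctan2(R[1,0],R[0,0])),"z %.4f q7 %.2f"%(s["ee_pos"][2],s["joints"][6]))
E
python3 m.py
```

```text
8.05 Mz -0.117 Mz about axis -0.116 F [-1.1  0.2  4.4] yaw 86.3 z 0.1476 q7 -0.30
```

Request:
step_arm --steps '[[[0,0,-0.0028,-0.5],[0,0,-0.0056,-1],[0,0,-0.0084,-1.5],[0,0,-0.0112,-2]]]'

```text
time_s: 8.45
ee_pos: [0.5945, 0.2022, 0.1482]
orientation: [-2.094, -2.34, -0.004]
contact_force: [-1.2, 0.9, 5.4]
finger_gap: 0.0617
grasp_force: 65.3
```

```bash
python3 m.py
```

```text
8.45 Mz -0.180 Mz about axis -0.179 F [-1.2  0.9  5.4] yaw 96.4 z 0.1482 q7 -0.14
```

Request:
step_arm --steps '[[[0,0,-0.0028,-0.5],[0,0,-0.0056,-1],[0,0,-0.0084,-1.5],[0,0,-0.0112,-2]]]'

```text
time_s: 8.85
ee_pos: [0.5944, 0.2022, 0.1487]
orientation: [-1.882, -2.514, -0.003]
contact_force: [-1.7, 1.1, 6.2]
finger_gap: 0.0619
grasp_force: 65.3
```

```bash
python3 m.py
```

```text
8.85 Mz -0.202 Mz about axis -0.201 F [-1.7  1.1  6.2] yaw 106.4 z 0.1487 q7 0.02
```

Request:
step_arm --steps '[[[0,0,-0.0028,-0.5],[0,0,-0.0056,-1],[0,0,-0.0084,-1.5]]]'

```text
time_s: 9.15
ee_pos: [0.5943, 0.2022, 0.1492]
orientation: [-1.714, -2.632, -0.003]
contact_force: [-3.0, 1.0, 5.5]
finger_gap: 0.062
grasp_force: 65.3
```

```bash
python3 m.py
```

```text
9.15 Mz -0.254 Mz about axis -0.252 F [-3.   1.   5.5] yaw 113.9 z 0.1492 q7 0.14
```

Request:
step_arm --steps '[[[0,0,-0.0028,-0.5],[0,0,-0.0056,-1]]]'

```text
time_s: 9.35
ee_pos: [0.5942, 0.2021, 0.1494]
orientation: [-1.597, -2.704, -0.003]
contact_force: [-1.4, 1.2, 5.5]
finger_gap: 0.0616
grasp_force: 65.3
```

```bash
python3 m.py
```

```text
9.35 Mz -0.211 Mz about axis -0.210 F [-1.4  1.2  5.5] yaw 118.9 z 0.1494 q7 0.22
```

Request:
step_arm --steps '[[[0,0,-0.0028,-0.5],[0,0,-0.0056,-1]]]'

```text
time_s: 9.55
ee_pos: [0.5941, 0.2021, 0.1497]
orientation: [-1.478, -2.771, -0.003]
contact_force: [-2.5, 1.8, 5.8]
finger_gap: 0.0617
grasp_force: 65.3
```

```bash
python3 m.py
```

```text
9.55 Mz -0.220 Mz about axis -0.219 F [-2.5  1.8  5.8] yaw 123.9 z 0.1497 q7 0.30
```

Request:
step_arm --steps '[[[0,0,-0.0028,-0.5],[0,0,-0.0056,-1],[0,0,-0.0084,-1.5]]]'

```text
time_s: 9.85
ee_pos: [0.5941, 0.202, 0.1501]
orientation: [-1.293, -2.862, -0.003]
contact_force: [-2.3, 0.9, 5.8]
finger_gap: 0.0622
grasp_force: 65.3
```

```bash
python3 m.py
```

```text
9.85 Mz -0.143 Mz about axis -0.142 F [-2.3  0.9  5.8] yaw 131.4 z 0.1501 q7 0.42
```

Request:
step_arm --steps '[[[0,0,-0.0028,-0.5],[0,0,-0.0056,-1],[0,0,-0.0084,-1.5]]]'

```text
time_s: 10.15
ee_pos: [0.594, 0.202, 0.1504]
orientation: [-1.104, -2.94, -0.003]
contact_force: [-3.0, 0.6, 4.7]
finger_gap: 0.0616
grasp_force: 65.3
```

```bash
python3 m.py
```

```text
10.15 Mz -0.236 Mz about axis -0.235 F [-3.   0.6  4.7] yaw 138.8 z 0.1504 q7 0.54
```

Request:
step_arm --steps '[[[0,0,-0.0028,-0.5],[0,0,-0.0056,-1],[0,0,-0.0084,-1.5]]]'

```text
time_s: 10.45
ee_pos: [0.5939, 0.2019, 0.1505]
orientation: [-0.911, -3.005, -0.003]
contact_force: [-2.2, 1.5, 4.5]
finger_gap: 0.0618
grasp_force: 65.2
```

```bash
python3 m.py
```

```text
10.45 Mz -0.535 Mz about axis -0.535 F [-2.2  1.5  4.5] yaw 146.3 z 0.1505 q7 0.66
```

Request:
step_arm --steps '[[[0,0,-0.0028,-0.5],[0,0,-0.0056,-1],[0,0,-0.0056,-1]]]'

```text
time_s: 10.75
ee_pos: [0.5939, 0.2018, 0.1506]
orientation: [-0.78, -3.042, -0.002]
contact_force: [-2.5, 0.9, 4.3]
finger_gap: 0.0618
grasp_force: 65.2
```

```bash
python3 m.py
```

```text
10.75 Mz -0.221 Mz about axis -0.221 F [-2.5  0.9  4.3] yaw 151.2 z 0.1506 q7 0.74
```

```bash
python3 - <<'E'
from h import *
a=[]
for i in range(6):
    S=robot.read_camera('scene');s=robot.state();a.append(np.r_[s["contact_force"],s["ft_torque"],s["ee_pos"][2]*1e3])
print(np.round(a,3))
cv2.imwrite('pics/e.png',cv2.resize(S['image'][150:210,290:370,::-1],None,fx=8,fy=8,interpolation=2))
E
```

```text
[[ -2.778   0.418   4.342   0.228   0.591  -0.289 150.543]
 [ -2.361   1.477   4.694   0.296   0.687  -0.328 150.582]
 [ -3.858   1.944   5.107   0.301   0.698  -0.322 150.586]
 [ -2.992   2.052   5.65    0.281   0.727  -0.351 150.536]
 [ -3.446   1.275   5.495   0.386   0.717  -0.339 150.551]
 [ -3.703   2.918   5.104   0.317   0.683  -0.377 150.559]]
```

View pics/e.png

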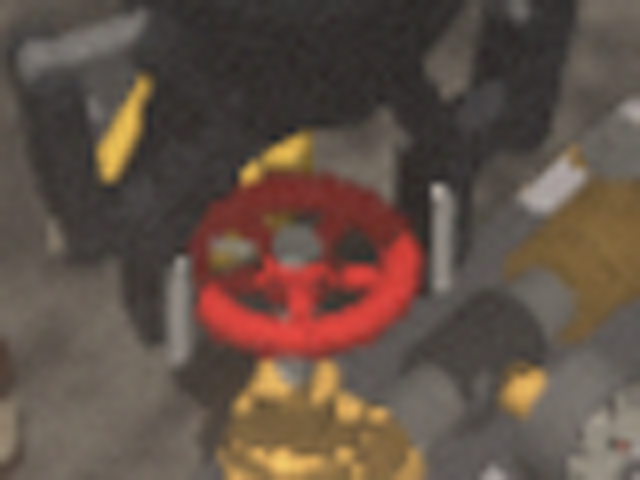

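```bash
python3 - <<'E'
from h import *
S=robot.read_camera('scene')
for (m,h,z) in(((333.7,188.9),(326.8,184.2),.163),((319.4,181.3),(327.1,180.4),.174)):
    d=(atz(S,m,z)-atz(S,h,z))[:2];print(np.degrees(np.arctan2(d[1],d[0])),d)
a=[]
for i in range(20):
    robot.read_camera('scene');s=robot.state();a.append(np.r_[s["contact_force"],s["ft_torque"],s["ee_pos"][2]*1e3])
a=np.array(a);print(a.mean(0).round(3),a.std(0).round(3))
E
```

```text
176.38292937363474 [-0.01927538  0.00121847]
50.13486244699961 [0.01008164 0.01207242]
[ -3.288   1.953   5.252   0.32    0.722  -0.368 150.541] [0.546 0.581 0.317 0.026 0.021 0.034 0.014]
```

Request:
step_arm --steps '[[[0,0,-0.001,-0.1],[0,0,-0.001,-0.2]]]'

```text
time_s: 12.3
ee_pos: [0.5939, 0.2018, 0.1506]
orientation: [-0.755, -3.048, -0.002]
contact_force: [-2.5, 1.9, 5.3]
finger_gap: 0.0617
grasp_force: 65.3
```

```bash
cat > n.py <<'E'
from h import *
a=[]
for i in range(4):
    s=robot.state();R=Ro.from_rotvec(s["orientation"]).as_matrix();a.append((s["ft_torque"][2],np.degrees(np.arctan2(R[1,0],R[0,0])),s["ee_pos"][2]*1e3,s["joint_torque"][6]));robot.read_camera('scene')
print(np.round(a,3))
E
python3 n.py
```

```text
[[ -0.649 152.196 150.566   0.607]
 [ -0.621 152.212 150.549   0.636]
 [ -0.627 152.194 150.554   0.588]
 [ -0.577 152.197 150.544   0.573]]
```

Request:
step_arm --steps '[[[0,0,-0.001,-0.1],[0,0,-0.001,-0.2]]]'

```text
time_s: 12.7
ee_pos: [0.5939, 0.2018, 0.1506]
orientation: [-0.728, -3.055, -0.002]
contact_force: [-3.2, 1.5, 4.8]
finger_gap: 0.0615
grasp_force: 65.3
```

```bash
python3 n.py
```

```text
[[ -0.655 153.203 150.562   0.632]
 [ -0.645 153.217 150.581   0.672]
 [ -0.63  153.205 150.562   0.623]
 [ -0.563 153.202 150.556   0.608]]
```

Request:
step_arm --steps '[[[0,0,0,0],[0,0,0,0],[0,0,0,0],[0,0,0,0],[0,0,-0.1,0],[0,0,-0.4,0],[0,0,-0.8,0],[0,0,-1.2,0]]]' --jaw 1

```text
time_s: 13.7
ee_pos: [0.5947, 0.2007, 0.2121]
orientation: [0.726, 3.056, 0.001]
contact_force: [-0.2, 0.2, 0.9]
finger_gap: 0.0854
grasp_force: 0.0
```

```bash
python3 - <<'E'
from h import *
st((.524,.056,.23))
S=robot.read_camera('scene')
cv2.imwrite('pics/f.png',cv2.resize(S['image'][140:220,280:380,::-1],None,fx=6,fy=6,interpolation=2))
E
```

```text
t 13.7 q [-0.5285  0.3586  0.1706  1.6805 -0.0665  1.1071  0.7655] 
p [0.5947 0.2007 0.2121] xaxis [-0.8932  0.4497 -0.0008] z [ 0.001   0.0002 -1.    ] yaw 153.27637619511793
F [-0.2447  0.2311  0.8528] M [ 0.0184  0.0127 -0.0108] gap 0.08540559740086319 grip 0.0
units [-0.0385 -3.221  -0.3601]
```

View pics/f.png

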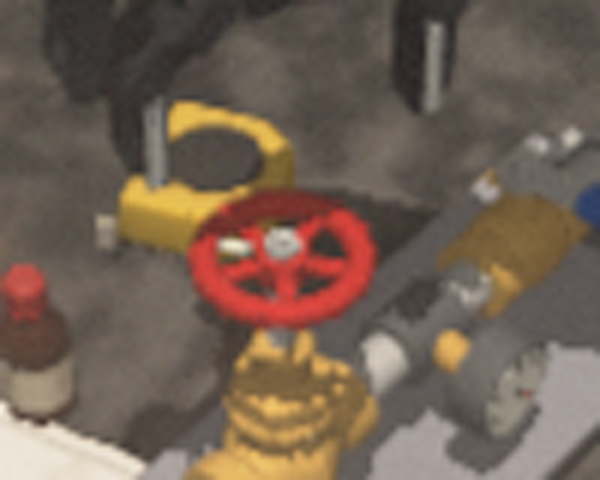

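The wheel stands free with the mark at (235, 245) in the crop, which is where it was before release, so it held. Next is the lever.

Request:
step_arm --steps '[[[0,0,-0.36,1.6],[0,-0.3,-0.36,3.2],[-0.04,-0.8,-0.36,4.8],[-0.04,-1.4,-0.36,6.4],[-0.04,-2,-0.36,8],[-0.04,-2.5,-0.36,9.6],[-0.04,-2.9,-0.36,11.2],[-0.04,-3.22,-0.36,12.8]]]' --jaw 0.6

```text
time_s: 14.55
ee_pos: [0.5235, 0.0544, 0.229]
orientation: [2.243, 2.199, 0.002]
contact_force: [-0.1, 0.7, -0.3]
finger_gap: 0.0515
grasp_force: 0.0
```

Request:
step_arm --steps '[[[0,0,0,1.6],[0,0,0,3.2],[0,0,0,4.8],[0,0,0,6.4],[0,0,0,8],[0,0,0,9.6],[0,0,0,11.2],[0,0,0,12.8]]]'

```text
time_s: 15.35
ee_pos: [0.5241, 0.056, 0.229]
orientation: [-3.067, -0.679, -0.002]
contact_force: [0.5, 0.9, -1.1]
finger_gap: 0.0512
grasp_force: 0.0
```

Request:
step_arm --steps '[[[0,0,0,1.6],[0,0,0,3.2],[0,0,0,4.8],[0,0,0,5],[0,0,0,5]]]'

```text
time_s: 15.85
ee_pos: [0.524, 0.0561, 0.2287]
orientation: [-3.141, -0.012, -0.001]
contact_force: [-0.3, 0.0, -0.2]
finger_gap: 0.0515
grasp_force: 0.0
```

```bash
python3 -c "
from h import *
st((.524,.056,.097))"
```

```text
t 15.85 q [-0.6704  0.1594  0.5354  1.9174 -0.0918  1.0876 -1.6614] 
p [0.524  0.0561 0.2287] xaxis [1.     0.0073 0.0009] z [ 0.0008  0.0004 -1.    ] yaw 0.420228779103294
F [-0.2884  0.0102 -0.1521] M [ 0.0003 -0.0234  0.0527] gap 0.05152141797353386 grip 0.0
units [-0.0017  0.0031  2.6339]
```

Request:
step_arm --steps '[[[0,0,0.3,0],[0,0,0.7,0],[0,0,1.1,0],[0,0,1.5,0],[0,0,1.9,0],[0,0,2.2,0],[0,0,2.45,0],[0,0,2.63,0]]]'

```text
time_s: 16.65
ee_pos: [0.5236, 0.0561, 0.0959]
orientation: [3.141, 0.009, -0.001]
contact_force: [0.4, -0.2, 0.2]
finger_gap: 0.051
grasp_force: 0.0
```

Request:
step_arm --steps '[[[0,0,0,0],[0,0,0,0],[0,0,0,0],[0,0,0,0],[0,0,0,0],[0,0,0,0],[0,0,0,0],[0,0,0,0]]]' --jaw 0 --force 40

```text
time_s: 17.45
ee_pos: [0.5245, 0.056, 0.0975]
orientation: [-3.141, -0.008, -0.002]
contact_force: [-0.1, -0.8, 5.3]
finger_gap: 0.0134
grasp_force: 42.2
```

```bash
python3 - <<'E'
from h import *
st((.524,.056,.097))
# arc rows: lever angle a from 0; pivot (.594,.0565); tool x=+X(world), y=-Y, z down
P=np.array([.594,.056]);r=.070
p0=np.array([.524,.056])
for a in range(5,100,5):
    t=np.radians(a);w=P+r*np.array([-np.cos(t),-np.sin(t)])-p0
    print(a,np.round([w[0]/.05,-w[1]/.05,-a/5],2))
E
```

```text
t 17.45 q [-0.6115  0.3491  0.4939  2.0207 -0.2234  0.8219 -1.556 ] 
p [0.5245 0.056  0.0975] xaxis [1.     0.0048 0.0014] z [ 0.0014  0.0003 -1.    ] yaw 0.27393130650340053
F [-0.0988 -0.7696  5.3378] M [-0.1408  0.0745  0.0345] gap 0.013441619641204812 grip 42.18383967876434
units [-0.0103  0.0002  0.0091]
5 [ 0.01  0.12 -1.  ]
10 [ 0.02  0.24 -2.  ]
15 [ 0.05  0.36 -3.  ]
20 [ 0.08  0.48 -4.  ]
25 [ 0.13  0.59 -5.  ]
30 [ 0.19  0.7  -6.  ]
35 [ 0.25  0.8  -7.  ]
40 [ 0.33  0.9  -8.  ]
45 [ 0.41  0.99 -9.  ]
50 [  0.5    1.07 -10.  ]
55 [  0.6    1.15 -11.  ]
60 [  0.7    1.21 -12.  ]
65 [  0.81   1.27 -13.  ]
70 [  0.92   1.32 -14.  ]
75 [  1.04   1.35 -15.  ]
80 [  1.16   1.38 -16.  ]
85 [  1.28   1.39 -17.  ]
90 [  1.4   1.4 -18. ]
95 [  1.52   1.39 -19.  ]
```

Request:
step_arm --steps '[[[0.01,0.12,0,-1],[0.02,0.24,0,-2],[0.05,0.36,0,-3],[0.08,0.48,0,-4],[0.13,0.59,0,-5],[0.19,0.7,0,-6],[0.25,0.8,0,-7],[0.33,0.9,0,-8]]]'

```text
time_s: 18.25
ee_pos: [0.5411, 0.0108, 0.0974]
orientation: [-2.948, -1.084, -0.002]
contact_force: [-0.7, 0.1, 4.8]
finger_gap: 0.0132
grasp_force: 42.3
```

```bash
python3 -c "
from h import *
st((.5404,.011,.097))"
```

```text
t 18.25 q [-0.4112  0.3583  0.3671  1.9834 -0.1724  0.8284 -0.8144] 
p [0.5411 0.0108 0.0974] xaxis [0.7617 0.6479 0.0012] z [ 0.001   0.0006 -1.    ] yaw 40.38349983878115
F [-0.6841  0.0992  4.806 ] M [ 0.0142  0.1367 -0.2376] gap 0.013238960979739462 grip 42.283490896224976
units [-0.0082 -0.0128  0.0086]
```

Tracking well, so I'll do another 40°, then the rest gently.

Request:
step_arm --steps '[[[0.01,0.12,0,-1],[0.02,0.24,0,-2],[0.05,0.36,0,-3],[0.08,0.48,0,-4],[0.13,0.59,0,-5],[0.19,0.7,0,-6],[0.25,0.8,0,-7],[0.33,0.9,0,-8]]]'

```text
time_s: 19.05
ee_pos: [0.5831, -0.0134, 0.0975]
orientation: [2.399, 2.026, 0.002]
contact_force: [-0.3, -1.0, 4.3]
finger_gap: 0.0133
grasp_force: 42.2
```

Request:
step_arm --steps '[[[0,0.06,0,-0.5],[0.01,0.12,0,-1],[0.02,0.18,0,-1.5],[0.02,0.22,0,-1.8]]]'

```text
time_s: 19.45
ee_pos: [0.5942, -0.0145, 0.0975]
orientation: [2.235, 2.205, 0.001]
contact_force: [-0.0, -1.6, 5.8]
finger_gap: 0.0137
grasp_force: 42.3
```

```bash
python3 -c "
from h import *
st((.594,-.014,.097))"
```

```text
t 19.45 q [-0.2087  0.4338  0.1988  1.8489 -0.1082  0.8676  0.0287] 
p [ 0.5942 -0.0145  0.0975] xaxis [ 0.0133  0.9999 -0.0006] z [ 0.0017 -0.0006 -1.    ] yaw 89.2400036795716
F [-0.0494 -1.6322  5.7789] M [-0.3113  0.1043 -0.2242] gap 0.013711390669309712 grip 42.26193130016327
units [ 0.0109 -0.0034  0.0097]
```

Request:
step_arm --steps '[[[0,0.025,0,-0.2],[0,0.05,0,-0.4],[0,0.05,0,-0.4]]]'

```text
time_s: 19.75
ee_pos: [0.596, -0.0145, 0.0974]
orientation: [2.199, 2.243, 0.0]
contact_force: [-0.9, -2.8, 6.6]
finger_gap: 0.0136
grasp_force: 42.5
```

```bash
python3 -c "
from h import *
st((.594,-.014,.097))"
```

```text
t 19.75 q [-0.2023  0.4372  0.1918  1.8431 -0.1053  0.8708  0.0592] 
p [ 0.596  -0.0145  0.0974] xaxis [-0.0195  0.9998 -0.0003] z [ 0.0003 -0.0003 -1.    ] yaw 91.11631794545397
F [-0.9318 -2.8161  6.5513] M [-0.3032  0.3263 -0.4222] gap 0.013620508064094329 grip 42.47107744216919
units [ 0.0113 -0.0392  0.0088]
```

Request:
step_arm --steps '[[[0,0.025,0,-0.2],[0,0.05,0,-0.4],[0,0.05,0,-0.4]]]'

```text
time_s: 20.05
ee_pos: [0.5961, -0.0145, 0.0974]
orientation: [-2.161, -2.274, 0.004]
contact_force: [-5.3, -0.1, 10.0]
finger_gap: 0.0133
grasp_force: 48.7
```

```bash
python3 -c "
from h import *
st((.594,-.014,.097))"
```

```text
t 20.05 q [-0.1958  0.44    0.185   1.8382 -0.1034  0.8776  0.0893] 
p [ 0.5961 -0.0145  0.0974] xaxis [-0.0508  0.9987  0.0012] z [-0.005  0.001 -1.   ] yaw 92.90949660791817
F [-5.2577 -0.1135 10.008 ] M [-0.2672  1.1687 -0.977 ] gap 0.013336615694166915 grip 48.739299753215164
units [ 0.0115 -0.0412  0.0076]
```

Request:
step_arm --steps '[[[0,0,0,0],[0,0,0,0],[0,0,0,0],[0,0,0,0],[0,0,-0.2,0],[0,0,-0.7,0],[0,0,-1.3,0],[0,0,-2,0]]]' --jaw 0.6

```text
time_s: 20.85
ee_pos: [0.5974, -0.0133, 0.1973]
orientation: [-2.156, -2.283, 0.002]
contact_force: [0.5, -0.0, 0.2]
finger_gap: 0.0514
grasp_force: 0.0
```

Request:
step_arm --steps '[[[-0.4,0,-0.4,0],[-1,0,-1,0],[-1.8,0,-1,0],[-2.6,0,-1,0],[-3.4,0,-1,0],[-4,0,-1,0],[-4.4,0,-1,0],[-4.4,0,-1,0]]]'

```text
time_s: 21.65
ee_pos: [0.6095, -0.2384, 0.2475]
orientation: [2.164, 2.275, -0.004]
contact_force: [-0.5, -0.5, -0.1]
finger_gap: 0.0511
grasp_force: 0.0
```

```bash
python3 - <<'E'
from h import *
st()
T=robot.read_camera("top");S=robot.read_camera("scene")
for c,b in((T,(350,170,450,230)),(S,(370,120,450,195))):
    m=mask(c,(100,120,50),(125,255,255),b);q=np.argwhere(m)[:,::-1].astype(np.float64)
    w=np.array([atz(c,p,.115) for p in q])[:,:2];u,s_,v=np.linalg.svd(w-w.mean(0));print(len(q),w.mean(0),"angle",np.degrees(np.arctan2(v[0,1],v[0,0])))
a=cv2.resize(T["image"][140:260,230:450,::-1],(770,420),interpolation=2)
cv2.imwrite("pics/g.png",a)
E
```

```text
t 21.65 q [ 0.0687  0.3865  0.3103  1.5814 -0.1209  1.1917  0.4522] 
p [ 0.6095 -0.2384  0.2475] xaxis [-0.05    0.9987 -0.0034] z [ 0.0002 -0.0034 -1.    ] yaw 92.86573386090906
F [-0.5033 -0.4792 -0.1074] M [-0.0706  0.0357  0.0623] gap 0.05110739591140455 grip 0.0
210 [ 0.5953 -0.0074] angle 90.52953516534564
129 [ 0.5946 -0.004 ] angle 90.86122409280192
```

View pics/g.png

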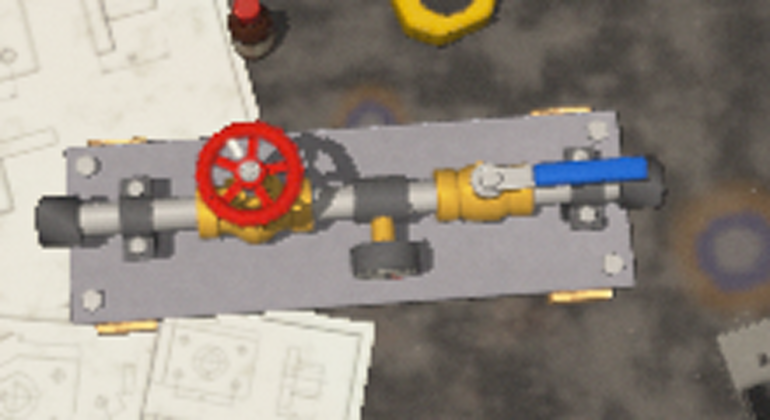

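The top view shows the lever (490, 178)→(648, 167) in line with the pipe. The wheel's mark has turned about 206° against 204° commanded, so there was no slip and no spring-back.

```bash
python3 -c "
from plant import robot
print(robot.sign_off())"
```

```text
the job is handed in; nothing more can be done
None
```

I wound the main valve out about 204° and left it on its back seat at an estimated 70–80 N. That press is inferred, and the turning torque (about 0.65 N m at the last nudge) would suggest more, perhaps above the 120 N limit. I then swung the cock lever to its stop in line with the pipe and let go. The job was handed in at about 22 s; the screwdriver, tape measure, bottle and marker were not touched.

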